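# Load the sample changer and index it to the reader

### The arm

A 6-joint arm with a two-finger parallel gripper is mounted at the origin on a cart in front of the work surface, level with it; the furniture and walls round the work are solid. World frame = base frame: x ahead of the robot, y to its left, z up, the work surface at z = 0. Lengths are in m, angles in rad, forces in N, time in s.
With the tool pointing down it reaches from about 0.25 to 0.775 m from the base axis. Payload 4 kg.
Tool frame: the origin (TCP) lies between the finger pads; the fingertips stand 25 mm ahead of it and the grasp point (between the pads) lies 6 mm ahead of it (robot.tip_reach is the distance from the TCP to the fingertips, in m); z points along the fingers, y is the line along which they close (so a half turn about z gives the same grasp; the last joint's range is limited). The gripper opens to 94 mm and grips with 3 to 60 N. Pads are 16 mm wide; open, the fingers measure 119 mm over their backs; the gripper's body (75 mm by 177 mm) begins 78 mm behind the grasp point.
Start: joints at [-1.28, 0.087, 1.371, -0, 1.684, -0.103], TCP at [0.211, -0.508, 0.196] pointing down, gripper open.
Joint ranges: [-3.1, 3.1], [-0.76, 2.03], [0.27, 2.55], [-1.08, 4.22], [0.17, 2.65], [-2.57, 2.57]. Speed limits (rad/s): [2.79, 2.79, 3.14, 3.14, 3.14, 3.14].

### API

Orientations are given as [roll, pitch, yaw] about the fixed x, y, z axes, in that order (R = Rz(yaw) Ry(pitch) Rx(roll)).
In Python, from bench import sensors, snapshot, camera_info, ticket, robot gives the robot as it stands.
- The arm moves only by the tool arm_command, never from a script. Its argument "plan" is a list of rows, each an object with "grip": the closure, from -1 (fully open) to 1 (shut); "slide": the shift along the tool's x, y, z normalised to -1 to 1, where 1 is 500 mm, a list of three; "spin": the turn about the tool's z normalised to -1 to 1, where 1 is 5 degrees. A call has 1 to 10 rows; each row shifts and turns the commanded pose from where the row before left it, along the tool's axes as they then stand; what a row does not reach is not made up. A row lasts 1/8 s, in which the tool goes at most 62.5 mm and 10.7 degrees, less where a joint would pass 70% of its speed; a pose out of reach is approached as far as the arm can. A call with a number of a shift or a turn outside -1 to 1 is refused whole. A call with a gripper value outside its range is refused whole. The fingers move at their own pace and stop on an object; the grip force is fixed at half the most. Time passes only in rows, so rows that do not move let the fingers close. It gives the time, the measured TCP pose, the force, the opening and the grip force at its end, in the units of the state.
- sensors.get_obs(): the state, without advancing time (a new reading comes with each control period).
- snapshot(name): name is "scene" or "top" or "wrist"; returns the picture (480x640x3 uint8, red, green, blue); there is no depth.
- camera_info(name): a dict with "fx", "fy", "cx", "cy" (pixels), "position" and "rotation" of the camera in the world. Camera axes: x right, y up, looking along -z (the intrinsics and any distortion apply to the point x, -y, -z); pixel columns grow to the right and rows downward; lengths in m; the calibration is good to about 2 mm. A picture is of the moment at which its call begins: read the wrist's pose just before it. camera_info takes no time and is no camera call; for the wrist camera it gives the pose at the moment of the call.
- ticket.close_job(): hands the job in; it is judged then, once.
The state is a dict: "time": time; "joint_positions": joint angles; "qvel": joint speeds; "joint_torque": joint torques, N m; "tool_pos": TCP position; "ee_rot": TCP orientation; "wrist_force": force on the tool from outside, world axes, zero at the start; "wrist_torque": the same for the moment, N m; "width": finger opening in m; "finger_force": force on a finger pad.
Only numpy, scipy, OpenCV 4.12 (cv2) and the standard library are available. Lean on these libraries where they do the work, as an engineer would, in place of code of your own. Each camera call takes 0.05 s, during which the arm holds its last target. There are 200 camera calls.

### The job

Put the slim dropper bottle that stands on the bench (the one with the tall narrow cap) into the empty pocket at the sample changer's pointed loading mark and press it gently but fully home, until it bears on the springy pad at the bottom. Then turn the carousel by its knob exactly one click towards the tall reader post, so that the bottle stands beside the reader, and let go. Do not force anything, and leave the other bottles on the bench where they are.

Things in the scene. Friction and masses are not known exactly. Their poses are not given: they have to be found in the camera images.
- dropper_bottle: The bottle to load: slim, 70 mm tall, round body 28 mm in diameter to about 46 mm up, then a round cap 16.6 mm in diameter to the top; about 22 g. Origin at the centre of its underside, z up. Starts upright on the bench. Best held by the cap, fingertips no lower than 35 mm above its underside. More than 35 N between it and the changer does damage.
- changer: The sample changer with all its parts, fixed; base 146 mm in diameter. Origin on the carousel's axis at bench height, z up; -x points to the loading mark, a pointed lug on the base. Disc top 36 mm above the bench, with six white sleeves (pockets) every 60 degrees at radius 48 mm; two, away from the mark, already hold bottles, which are fixed in it.
- load_pocket: The empty pocket at the loading mark; turns with the carousel. Origin at the centre of its mouth, 76 mm above the bench; z up, x points to the carousel's axis (as the changer's x at the start, within 0.03 rad). Sleeve 40 mm tall, 30 mm inside, flared to 35 mm in its top 4 mm, 41 mm over the rim; 26 mm from its centre to the end of the knob bar.
- spring_bump (a point): Crest of a spring bump in the pocket's outer wall, 11 mm below the mouth (the bump runs from 1 to 21 mm below). It stands 3 mm into the bore, yields outward and rubs on the bottle while it goes in (up to about 5 N along the way), before the bottle is home, and then holds it.
- pocket_bottom (a point): Centre of the pocket on the disc, 40 mm below the mouth. Above it is a black pad on an adjustable spacer: its top is 16 to 32 mm below the mouth, differs each run and is NOT given by any pose. It yields 1.2 mm, from 2 N rising 8 N per mm to 12 N, then is rigid; over 18 N harms it. Home = the pad has borne 5 N (a push of 10 to 13 N in all). The bottle may rise up to 2 mm when let go.
- knob (a point): Top centre of the black bar knob on the carousel's axis, 122 mm above the bench. The bar is 44 mm long (along this x axis, which points away from the loading pocket), 14 mm wide (y) and 28 mm tall; grip it across its width from above. Below it a neck 12 mm thick reaches down to 72 mm above the bench. It turns with the carousel.
- carousel (a joint): Angle of the carousel, rad, positive counter-clockwise seen from above; about 0 at the start. A spring roller holds it every 1.047 rad (one click). Turning takes up to about 0.3 N m at the beginning of a click and none half way; after that it is drawn to the next rest and centres itself when let go. Never beyond 1.4 rad.
- reader: White round post, 26 mm in diameter, 90 mm tall, black band; fixed, 96 mm from the axis, 60 degrees to one side of the loading mark (a low grey plug, 26 mm tall, is on the other). Origin at its centre at bench height. On the changer's -y side, one click towards it is +1.047 rad; on the +y side, -1.047. The bottle beside it is 48 mm away, centre to centre.
- control_bottle: Bystander: stouter brown bottle, 33 mm in diameter, 62 mm tall, standing on the bench. Origin at the centre of its underside.
- cal_vial: Bystander: short white vial, 25 mm in diameter, 46 mm tall, standing on the bench. Origin at the centre of its underside.
Not all that is in view belongs to the job. What is shaped like the dropper_bottle but orange or pink is not meant.

How it is judged:
On the way, in this order (a step that is already met when the one before it is completed fails the run):
1. the dropper bottle is pressed home in the pocket at the loading mark: its pad bears at least 5 N, before the carousel is turned (contact force between dropper_bottle and load_pocket above 5 N and horizontal distance between dropper_bottle and load_pocket below 0.004 m and angle between dropper_bottle's own z axis and vertical below 0.12 rad and value of joint carousel between -0.3 and 0.3 rad), for 0.1 s.
2. the carousel is turned one click, the bottle beside the reader (horizontal distance between dropper_bottle and reader below 0.056 m and horizontal distance between dropper_bottle and load_pocket below 0.004 m), for 0.2 s.
At the end, for the whole second after the job is handed in: The dropper bottle stands in the loading pocket (4 mm off centre at most, upright within 0.12 rad, underside at least 14 mm below the mouth), within 56 mm of the reader; the carousel rests one click (1.047 rad, within 0.08) from its start; all at rest (all of step 2 and z of dropper_bottle in the frame of load_pocket below -0.014 m and angle between dropper_bottle's own z axis and vertical below 0.12 rad and (value of joint carousel between 0.967 and 1.127 rad or value of joint carousel between -1.127 and -0.967 rad) and velocity of joint carousel between -0.05 and 0.05 rad/s and linear speed of dropper_bottle below 0.01 m/s); the robot touches nothing.
It fails at once if more than 18 N on the pocket's pad (contact force between dropper_bottle and load_pocket above 18 N).
It fails at once if more than 35 N in all between the bottle and the changer (contact force between dropper_bottle and changer above 35 N).
It fails at once if the carousel is turned well past the one click (beyond 1.4 rad either way) (value of joint carousel above 1.4 rad or value of joint carousel below -1.4 rad).
It fails at once if a bystander bottle is moved by more than 15 mm (distance of any of control_bottle, cal_vial from where it was at the start of the episode above 0.015 m).
It also fails if it takes over 61 s, if anything falls off the work surface, if the arm or the gripper's body presses on something with over 40 N, if the wrist force passes 120 N, or if a joint passes its speed limit or range.

## Working session

There is one attempt and no reset: what is moved stays moved. The work goes in short steps, Python scripts to look and compute and a tool call to move; the robot and the scene stay as the last step left them, time stands still between calls to the robot, and variables do not carry over. Pictures are saved under pics/ and viewed, at most 10 in all, crops included, and the job is handed in when it is done.

Besides the shell and the picture viewer there is one more tool, called after ">>>" as name(argument=value, ...), one argument or row to a line, values as JSON. arm_command: Moves the arm, as the interface text tells. Scaled input: -1 to 1 covers 500 mm each way for a shift and 5 degrees each way for a turn. Its arguments: {"type":"object","properties":{"plan":{"type":"array","items":{"type":"object","properties":{"grip":{"type":"number"},"slide":{"type":"array","items":{"type":"number"}},"spin":{"type":"number"}}}}},"required":["plan"]}

```bash
mkdir -p pics; ls
python3 - <<'E'
from bench import sensors, snapshot, camera_info
import cv2
o=sensors.get_obs(); print({k:(v if not hasattr(v,'round') else v.round(4) if hasattr(v,'shape') else v) for k,v in o.items()})
for n in ("scene","top"):
    print(n,camera_info(n))
    cv2.imwrite(f"pics/{n}0.png",snapshot(n)[:,:,::-1])
E
```

```text
pics
{'time': 0.0, 'joint_positions': array([-1.2801,  0.0879,  1.3723, -0.    ,  1.6836, -0.1031]), 'qvel': array([-0.0007, -0.0022, -0.0015, -0.0013, -0.0011, -0.0004]), 'joint_torque': array([-2.30000e-03, -3.40182e+01, -3.02430e+01,  7.13000e-02,
        3.31000e-02, -2.00000e-04]), 'tool_pos': array([ 0.2109, -0.5073,  0.195 ]), 'ee_rot': array([-3.1394e+00, -2.0000e-04,  3.9380e-01]), 'wrist_force': array([ 0.8357, -0.2965,  0.6129]), 'wrist_torque': array([-0.0253,  0.0081, -0.0043]), 'finger_force': 0.0, 'width': 0.09388700835527354}
scene {'fx': 501.8006664615447, 'fy': 501.8006664615447, 'cx': 309.2904468401289, 'cy': 241.2884582176048, 'position': array([0.00712403, 0.45487724, 0.5999083 ]), 'rotation': array([ 0.94515613,  0.00391018, -2.30083459])}
top {'fx': 444.9116107406735, 'fy': 444.9116107406735, 'cx': 316.4549178594246, 'cy': 236.81726900574483, 'position': array([ 0.36734395, -0.02301733,  0.94145209]), 'rotation': array([ 0.18239831,  0.01540678, -1.56813784])}
```

View pics/top0.png

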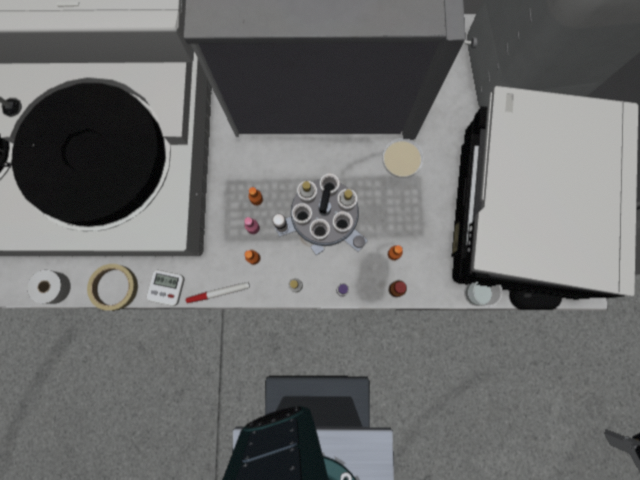

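View pics/scene0.png

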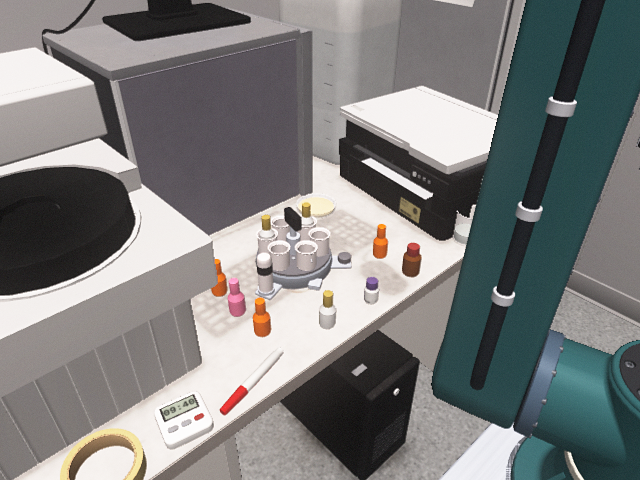

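The top view shows the dropper bottle (yellow cap) at (295,285), the vial at (342,290) and the brown bottle at (398,289). The changer is around (324,213), with the reader at (279,221), the plug at (358,241) and the loading mark near (318,248). The scene view shows the same dropper at (328,310).

```bash
cat > h.py <<'E'
import numpy as np, cv2
from scipy.spatial.transform import Rotation as R
from bench import sensors, snapshot, camera_info
def ray(ci,u,v):
    d=np.array([(u-ci['cx'])/ci['fx'],-(v-ci['cy'])/ci['fy'],-1.])
    return np.array(ci['position']),R.from_euler('xyz',ci['rotation']).apply(d)
def onz(ci,u,v,z):
    p,d=ray(ci,u,v); return p+d*(z-p[2])/d[2]
def proj(ci,P):
    q=R.from_euler('xyz',ci['rotation']).inv().apply(np.array(P)-ci['position'])
    return ci['cx']-ci['fx']*q[0]/q[2], ci['cy']+ci['fy']*q[1]/q[2]
def blobs(mask,amin=15):
    n,l,s,c=cv2.connectedComponentsWithStats(mask.astype(np.uint8))
    return [(s[i],c[i]) for i in range(1,n) if s[i][4]>=amin]
E
python3 - <<'E'
from h import *
im=cv2.imread("pics/top0.png"); t=camera_info("top")
hsv=cv2.cvtColor(im,cv2.COLOR_BGR2HSV)
m=cv2.inRange(hsv,(18,90,60),(32,255,255)); 
for s,c in blobs(m,8):
    if 280<c[0]<370 and 170<c[1]<300: print('yellow',s,c,onz(t,*c,.07)[:2])
for n,u,v,z in [('reader',279,221,.09),('plug',358,241,.026),('mark',318,249,.02),('P',319,229,.076),('opp',330,182,.076)]: print(n,onz(t,u,v,z)[:2])
cv2.imwrite("pics/c.png",cv2.resize(im[165:305,265:415],None,fx=4.2,fy=4.2,interpolation=cv2.INTER_CUBIC))
i=camera_info("wrist");print(i)
E
```

```text
yellow [303 182   7   9  51] [306.09803922 186.03921569] [0.63317443 0.01220158]
yellow [345 190   7   9  48] [347.72916667 194.375     ] [ 0.61546501 -0.07228067]
yellow [291 281   7   7  37] [293.7027027  283.86486486] [0.43452386 0.03508405]
reader [0.55594189 0.06408832]
plug [ 0.52729178 -0.09515593]
mark [ 0.51132508 -0.011675  ]
P [ 0.54273235 -0.01426752]
opp [ 0.63973454 -0.03636716]
{'fx': 332.2525743918024, 'fy': 332.2525743918024, 'cx': 316.0767080975949, 'cy': 242.78739941207897, 'position': array([ 0.28552955, -0.4768004 ,  0.38323051]), 'rotation': array([-0.28181378,  0.00186964, -1.17697458])}
```

View pics/c.png

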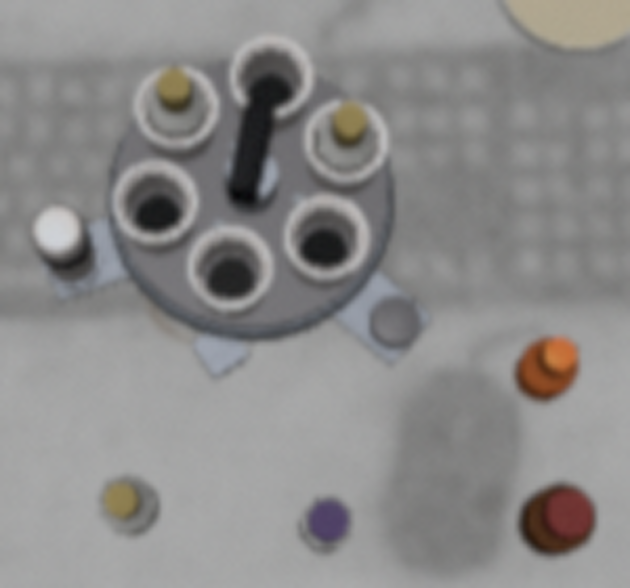

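The loading pocket's mouth is at about (320,229), and the yellow cap of the bench bottle is at (294,284). The reader is on the changer's +y side, so the click is -1.047 rad. I move above the bottle first, then turn the tool.

>>> arm_command(
  plan=[
    {"slide": [0.083,-0.083,0],"spin": 0,"grip": -1},
    {"slide": [0.083,-0.083,0],"spin": 0,"grip": -1},
    {"slide": [0.083,-0.083,0],"spin": 0,"grip": -1},
    {"slide": [0.083,-0.083,0],"spin": 0,"grip": -1},
    {"slide": [0.083,-0.083,0],"spin": 0,"grip": -1},
    {"slide": [0.083,-0.083,0],"spin": 0,"grip": -1},
    {"slide": [0.083,-0.083,0],"spin": 0,"grip": -1},
    {"slide": [0.083,-0.083,0],"spin": 0,"grip": -1},
    {"slide": [0.083,-0.083,0],"spin": 0,"grip": -1},
    {"slide": [0.083,-0.083,0],"spin": -1,"grip": -1},
  ],
)

```text
time: 1.35
tool_pos: [0.4352, 0.0365, 0.1959]
ee_rot: [3.141, 0.0, 0.484]
wrist_force: [-0.2, -0.9, 0.2]
width: 0.0942
finger_force: 0.0
```

Run:
```python
from h import *
o=sensors.get_obs(); print(o['joint_positions'].round(3),o['tool_pos'].round(4),o['ee_rot'].round(4))
```

```text
[-0.046 -0.168  1.618 -0.     1.692  1.041] [0.4352 0.0365 0.1959] [3.1413e+00 2.0000e-04 4.8360e-01]
```

>>> arm_command(
  plan=[
    {"spin": -1,"grip": -0.1},
    {"spin": -1,"grip": -0.1},
    {"spin": -1,"grip": -0.1},
    {"spin": -1,"grip": -0.1},
    {"spin": -1,"grip": -0.1},
    {"spin": -1,"grip": -0.1},
    {"spin": -1,"grip": -0.1},
    {"spin": -1,"grip": -0.1},
    {"spin": -1,"grip": -0.1},
    {"spin": -1,"grip": -0.1},
  ],
)

```text
invalid input at $.plan[0]: expected keys grip, slide, spin
```

>>> arm_command(
  plan=[
    {"spin": -1,"grip": -0.1},
    {"spin": -1,"grip": -0.1},
    {"spin": -1,"grip": -0.1},
    {"spin": -1,"grip": -0.1},
    {"spin": -1,"grip": -0.1},
    {"spin": -1,"grip": -0.1},
    {"spin": -1,"grip": -0.1},
    {"spin": -1,"grip": -0.1},
    {"spin": -1,"grip": -0.1},
    {"spin": -1,"grip": -0.1},
  ],
)

```text
invalid input at $.plan[0]: expected keys grip, slide, spin
```

>>> arm_command(
  plan=[
    {"spin": -1,"grip": -0.1},
    {"spin": -1,"grip": -0.1},
    {"spin": -1,"grip": -0.1},
    {"spin": -1,"grip": -0.1},
    {"spin": -1,"grip": -0.1},
    {"spin": -1,"grip": -0.1},
    {"spin": -1,"grip": -0.1},
    {"spin": -1,"grip": -0.1},
    {"grip": -0.1},
  ],
)

```text
invalid input at $.plan[0]: expected keys grip, slide, spin
```

Run:
```python
from h import *
o=sensors.get_obs(); print(o['joint_positions'].round(3),o['tool_pos'].round(4),o['ee_rot'].round(4),o['width'])
w=camera_info("wrist"); im=snapshot("wrist")[:,:,::-1].copy(); cv2.imwrite("pics/w1.png",im); np.save("w1.npy",[w[k] for k in('fx','fy','cx','cy')]+list(w['position'])+list(w['rotation'])); print(w)
hsv=cv2.cvtColor(im,cv2.COLOR_BGR2HSV)
for s,c in blobs(cv2.inRange(hsv,(18,90,60),(32,255,255)),30): print(s,c,onz(w,*c,.07)[:2])
```

```text
[-0.046 -0.168  1.618 -0.     1.692  1.041] [0.4352 0.0365 0.1959] [3.1413e+00 2.0000e-04 4.8360e-01] 0.09419169674846087
{'fx': 332.2525743918024, 'fy': 332.2525743918024, 'cx': 316.0767080975949, 'cy': 242.78739941207897, 'position': array([0.50663763, 0.07413015, 0.38396482]), 'rotation': array([-2.82154501e-01, -4.67063767e-04, -1.08712862e+00])}
[444  29  28  25 337] [458.10979228  40.55192878] [0.63728471 0.00839508]
[514 108  33  16 339] [529.83480826 115.50737463] [ 0.6180759  -0.08137261]
[307 221  14  16 167] [313.1497006 228.7005988] [0.43742801 0.04082336]
[ 96 358  34  67 674] [108.68545994 392.91246291] [0.16039927 0.15722067]
[ 497  358   40   67 1162] [520.59036145 391.99139415] [ 0.37810166 -0.25494278]
[ 288  443  350   22 5544] [476.42045455 455.74098124] [ 0.27897641 -0.26454545]
```

View pics/w1.png

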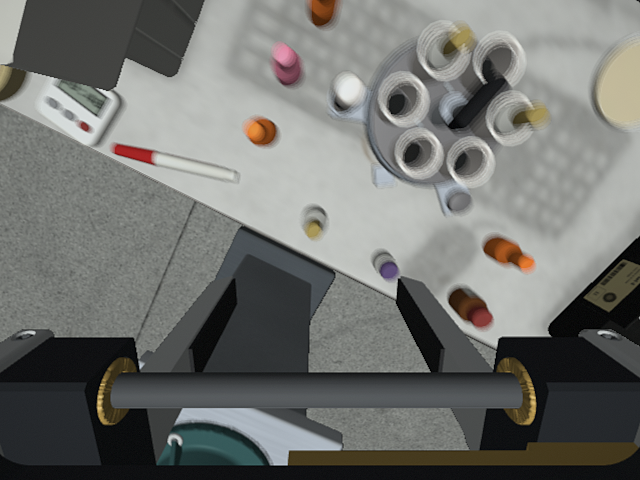

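The wrist view is slightly blurred, but it shows the bench bottle's cap at (313,229) and the loading pocket at (418,152). The turns were refused because a key was missing, so I repeat them.

>>> arm_command(
  plan=[
    {"slide": [0,0,0],"spin": -1,"grip": -0.1},
    {"slide": [0,0,0],"spin": -1,"grip": -0.1},
    {"slide": [0,0,0],"spin": -1,"grip": -0.1},
    {"slide": [0,0,0],"spin": -1,"grip": -0.1},
    {"slide": [0,0,0],"spin": -1,"grip": -0.1},
    {"slide": [0,0,0],"spin": -1,"grip": -0.1},
    {"slide": [0,0,0],"spin": -1,"grip": -0.1},
    {"slide": [0,0,0],"spin": -1,"grip": -0.1},
    {"slide": [0,0,0],"spin": -1,"grip": -0.1},
    {"slide": [0,0,0],"spin": -1,"grip": -0.1},
  ],
)

```text
time: 2.65
tool_pos: [0.4346, 0.0343, 0.1956]
ee_rot: [-3.141, 0.0, 1.356]
wrist_force: [-0.8, -0.9, -1.0]
width: 0.0514
finger_force: 0.0
```

>>> arm_command(
  plan=[
    {"slide": [0,0,0],"spin": -1,"grip": -0.1},
    {"slide": [0,0,0],"spin": -1,"grip": -0.1},
    {"slide": [0,0,0],"spin": -1,"grip": -0.1},
    {"slide": [0,0,0],"spin": -1,"grip": -0.1},
    {"slide": [0,0,0],"spin": -1,"grip": -0.1},
    {"slide": [0,0,0],"spin": -1,"grip": -0.1},
    {"slide": [0,0,0],"spin": -1,"grip": -0.1},
    {"slide": [0,0,0],"spin": -1,"grip": -0.1},
    {"slide": [0,0,0],"spin": -1,"grip": -0.1},
    {"slide": [0,0,0],"spin": -1,"grip": -0.1},
  ],
)

```text
time: 3.9
tool_pos: [0.4346, 0.0343, 0.1956]
ee_rot: [-3.141, -0.001, 2.229]
wrist_force: [-0.4, -0.0, -0.1]
width: 0.052
finger_force: 0.0
```

>>> arm_command(
  plan=[
    {"slide": [0,0,0],"spin": -1,"grip": -0.1},
    {"slide": [0,0,0],"spin": -1,"grip": -0.1},
    {"slide": [0,0,0],"spin": -1,"grip": -0.1},
    {"slide": [0,0,0],"spin": -1,"grip": -0.1},
    {"slide": [0,0,0],"spin": -1,"grip": -0.1},
    {"slide": [0,0,0],"spin": -1,"grip": -0.1},
    {"slide": [0,0,0],"spin": -1,"grip": -0.1},
    {"slide": [0,0,0],"spin": -1,"grip": -0.1},
    {"slide": [0,0,0],"spin": 0,"grip": -0.1},
    {"slide": [0,0,0],"spin": 0,"grip": -0.1},
  ],
)

```text
time: 5.15
tool_pos: [0.4348, 0.0344, 0.1959]
ee_rot: [-3.141, -0.001, 2.923]
wrist_force: [-0.0, 0.3, -0.0]
width: 0.0512
finger_force: 0.0
```

Run:
```python
from h import *
o=sensors.get_obs(); print(o['joint_positions'].round(3),o['tool_pos'].round(4),o['ee_rot'].round(4),o['width'])
w=camera_info("wrist"); im=snapshot("wrist")[:,:,::-1].copy(); cv2.imwrite("pics/w2.png",im)
hsv=cv2.cvtColor(im,cv2.COLOR_BGR2HSV)
for s,c in blobs(cv2.inRange(hsv,(18,90,60),(32,255,255)),30): print(s,c,onz(w,*c,.07)[:2])
```

```text
[-0.051 -0.169  1.618 -0.     1.693 -1.403] [0.4348 0.0344 0.1959] [-3.1414e+00 -5.0000e-04  2.9231e+00] 0.05119876685248381
[311 220  16  20 240] [318.40833333 229.575     ] [0.43122503 0.0372048 ]
[192 358  24  67 778] [201.16066838 391.65809769] [ 0.58668025 -0.1327106 ]
[417 358  10  15  86] [421.45348837 366.11627907] [0.60709334 0.1148034 ]
[424 358  17  67 501] [433.65269461 396.21756487] [0.64976568 0.1231149 ]
[246 409  18  22 298] [254.06711409 418.93288591] [ 0.63621643 -0.08445132]
[327 409  16  21 280] [334.42857143 418.53571429] [0.65588134 0.00683996]
[ 184  442  370   23 5943] [384.87178193 455.91166078] [0.72342891 0.05513147]
```

View pics/w2.png

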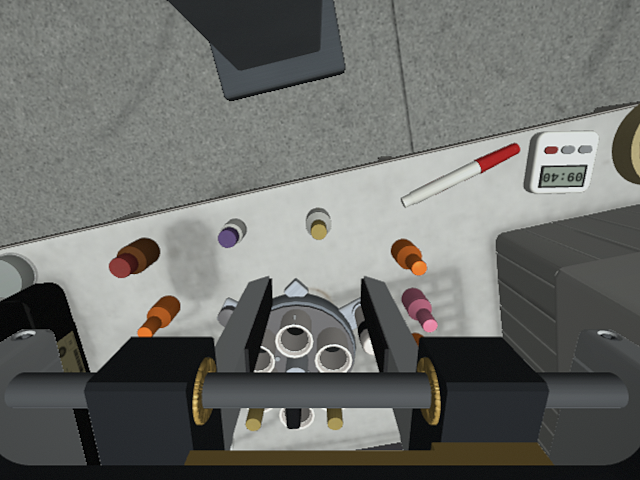

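The sharp wrist view shows the dropper cap at (318,230) and the loading pocket at (293,342) behind the fingers. I descend with the tips just above the shoulder and grip the cap.

>>> arm_command(
  plan=[
    {"slide": [0.003,0.003,0.04],"spin": 0,"grip": -0.1},
    {"slide": [0,0,0.06],"spin": 0,"grip": -0.1},
    {"slide": [0,0,0.06],"spin": 0,"grip": -0.1},
    {"slide": [0,0,0.05],"spin": 0,"grip": -0.1},
    {"slide": [0,0,0.034],"spin": 0,"grip": -0.1},
    {"slide": [0,0,0],"spin": 0,"grip": 0.4},
    {"slide": [0,0,0],"spin": 0,"grip": 1},
    {"slide": [0,0,0],"spin": 0,"grip": 1},
    {"slide": [0,0,0],"spin": 0,"grip": 1},
    {"slide": [0,0,0],"spin": 0,"grip": 1},
  ],
)

```text
time: 6.45
tool_pos: [0.4342, 0.0363, 0.0746]
ee_rot: [3.142, 0.001, 2.925]
wrist_force: [0.3, -0.7, 0.0]
width: 0.0053
finger_force: 0.0
```

Run:
```python
from h import *
o=sensors.get_obs(); print(o['tool_pos'].round(4),o['width'],o['finger_force'])
w=camera_info("wrist"); im=snapshot("wrist")[:,:,::-1].copy(); cv2.imwrite("pics/w3.png",im)
print(w['position'], proj(w,o['tool_pos']+[0,0,-.025]))
```

```text
[0.4342 0.0363 0.0746] 0.005330286578941684 0.0
[0.3541704  0.05363745 0.26258692] (np.float64(316.5532112989262), np.float64(270.7296022200782))
```

View pics/w3.png

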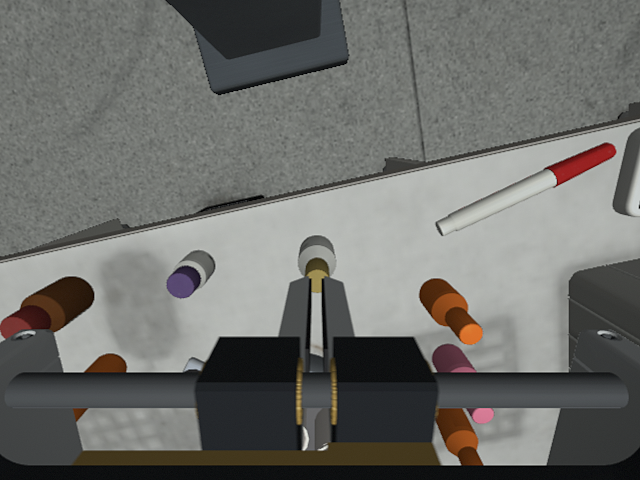

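The cap at (316,275) shows just ahead of or below the fingertips (tips near row 279). The fingers closed on nothing, so I check the geometry.

Run:
```python
from h import *
from bench import robot
o=sensors.get_obs(); print(o['tool_pos'].round(4),o['width'],robot.tip_reach)
w=camera_info("wrist"); im=cv2.imread("pics/w3.png")
b=np.array([.4335,.036])
for z in (0,.046,.07): print('bottle z',z,np.round(proj(w,[*b,z]),1))
hsv=cv2.cvtColor(im,cv2.COLOR_BGR2HSV)
for s,c in blobs(cv2.inRange(hsv,(18,90,60),(32,255,255)),30):
  if c[1]<330: print(s,c,onz(w,*c,.06))
T=o['tool_pos'];x=np.array([np.cos(o['ee_rot'][2]),np.sin(o['ee_rot'][2]),0])
for dz in (-.025,-.006,.02):
  for dx in(.008,-.008): print(dz,dx,np.round(proj(w,T+x*dx+[0,0,dz]),1))
cv2.imwrite("pics/c3.png",cv2.resize(im[225:355,230:400],None,fx=4,fy=4,interpolation=cv2.INTER_CUBIC))
```

```text
[0.4341 0.0363 0.0745] 0.0021328898752063976 0.025
bottle z 0 [315.9 248.7]
bottle z 0.046 [315.9 268.3]
bottle z 0.07 [315.9 281.9]
[305 259  24  34 488] [316.78688525 274.125     ] [0.43242711 0.0368313  0.06      ]
-0.025 0.008 [316.5 259.7]
-0.025 -0.008 [316.5 281.6]
-0.006 0.008 [316.6 269.7]
-0.006 -0.008 [316.6 293.3]
0.02 0.008 [316.6 286.7]
0.02 -0.008 [316.6 313. ]
```

View pics/c3.png

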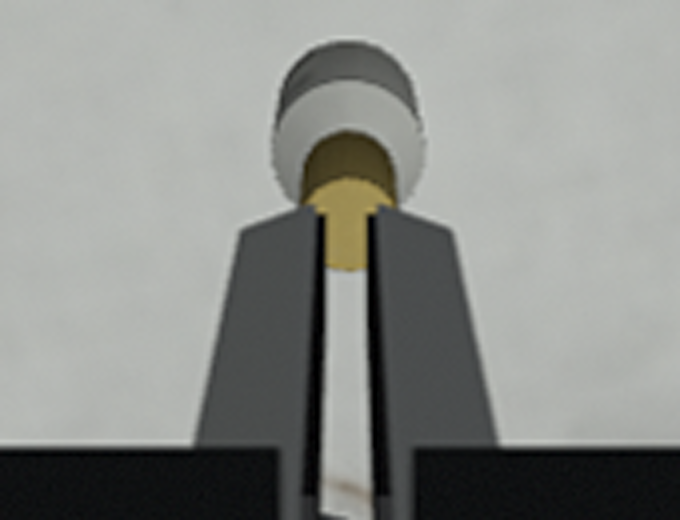

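The fingers hide the cap, whose whole top (centre about (317,281)) shows below them. The fingertip edge positions at three openings put the tips roughly 14 mm above the TCP reading rather than 25 mm below it. So I open and go about 33 mm lower. That is safe in either case with a 51 mm opening, and the closed width will tell cap from body.

>>> arm_command(
  plan=[
    {"slide": [0,0,0],"spin": 0,"grip": -0.1},
    {"slide": [0,0,0],"spin": 0,"grip": -0.1},
    {"slide": [0,0,0],"spin": 0,"grip": -0.1},
    {"slide": [0,0,0],"spin": 0,"grip": -0.1},
    {"slide": [0,0,0.03],"spin": 0,"grip": -0.1},
    {"slide": [0,0,0.036],"spin": 0,"grip": -0.1},
    {"slide": [0,0,0],"spin": 0,"grip": -0.1},
  ],
)

```text
time: 7.38
tool_pos: [0.4319, 0.0364, 0.0388]
ee_rot: [-3.141, -0.005, 2.925]
wrist_force: [-0.5, -0.2, 0.1]
width: 0.0519
finger_force: 0.0
```

>>> arm_command(
  plan=[
    {"slide": [0,0,0],"spin": 0,"grip": 0.4},
    {"slide": [0,0,0],"spin": 0,"grip": 0.6},
    {"slide": [0,0,0],"spin": 0,"grip": 1},
    {"slide": [0,0,0],"spin": 0,"grip": 1},
    {"slide": [0,0,0],"spin": 0,"grip": 1},
    {"slide": [0,0,0],"spin": 0,"grip": 1},
  ],
)

```text
time: 8.12
tool_pos: [0.4342, 0.0363, 0.0415]
ee_rot: [3.142, 0.001, 2.925]
wrist_force: [0.3, 0.5, 1.3]
width: 0.0155
finger_force: 30.0
```

Run:
```python
from h import *
o=sensors.get_obs(); print(o['tool_pos'].round(4),o['width'],o['finger_force'])
im=snapshot("wrist")[:,:,::-1].copy(); cv2.imwrite("pics/w4.png",im)
cv2.imwrite("pics/c4.png",cv2.resize(im[215:345,230:400],None,fx=4,fy=4,interpolation=cv2.INTER_CUBIC))
```

```text
[0.4342 0.0363 0.0415] 0.015471747088165462 29.99996066093445
```

View pics/c4.png

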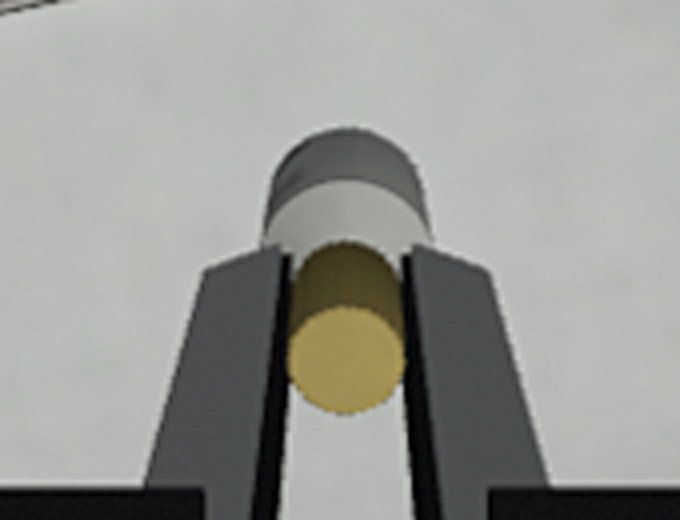

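The grip is on the cap (width 15.5 mm, 30 N, cap top at (316,304)), with the tips just above the shoulder. The underside is therefore at tool z − 0.0415. Now I fit the pocket position from the six rings in the top view.

Run:
```python
from h import *
t=camera_info("top")
w=camera_info("wrist"); print('cap by wrist',onz(w,316.5,304.5,.07))
c=np.array([(230,268),(326,238),(346,142),(271,77),(176,108),(153,202)])
P=np.array([onz(t,u/4.2+265,v/4.2+165,.076)[:2] for u,v in c])
q=-.048*np.exp(1j*np.pi/3*np.arange(6)); z=P@[1,1j]
m=z.mean(); k=((z-m)*q.conj()).sum()/(abs(q)**2).sum()
print('axis',m,'scale',abs(k),'yaw',np.angle(k),'resid mm',(abs(m+k/abs(k)*q-z)*1e3).round(1))
print('pocket',m+k/abs(k)*q[0])
r=onz(t,59/4.2+265,232/4.2+165,.09)[:2]@[1,1j]; print('reader in changer',(r-m)*np.exp(-1j*np.angle(k)))
p=m+k/abs(k)*q[0]; o=sensors.get_obs(); d=np.array([p.real,p.imag])-o['tool_pos'][:2]
y=o['ee_rot'][2]; print('tool slide mm',1e3*(d@[np.cos(y),np.sin(y)]),1e3*(d@[np.sin(y),-np.cos(y)]),'yaw now',y)
```

```text
cap by wrist [0.43271359 0.03654902 0.07      ]
axis (0.5898180093167269-0.02539546504995948j) scale 1.0013451497016757 yaw -0.20910629647698775 resid mm [0.4 0.2 0.2 0.2 0.4 0.7]
pocket (0.5428636016943253-0.015431349192074503j)
reader in changer (-0.050203044557268456+0.08075534261608029j)
tool slide mm -117.26475788864902 -27.129592098149626 yaw now 2.9245300996471983
```

>>> arm_command(
  plan=[
    {"slide": [0,0,-0.05],"spin": 0,"grip": 1},
    {"slide": [0,0,-0.07],"spin": 0,"grip": 1},
    {"slide": [0,0,-0.08],"spin": 0,"grip": 1},
    {"slide": [-0.0586,-0.0136,0],"spin": 0,"grip": 1},
    {"slide": [-0.0586,-0.0136,0],"spin": 0,"grip": 1},
    {"slide": [-0.0586,-0.0136,0],"spin": 0,"grip": 1},
    {"slide": [-0.0586,-0.0136,0],"spin": -0.1,"grip": 1},
    {"slide": [0,0,0],"spin": 0,"grip": 1},
    {"slide": [0,0,0],"spin": 0,"grip": 1},
  ],
)

```text
time: 9.3
tool_pos: [0.5416, -0.0151, 0.1407]
ee_rot: [3.142, -0.002, 2.933]
wrist_force: [-0.3, 0.6, 0.3]
width: 0.0157
finger_force: 30.0
```

Run:
```python
from h import *
o=sensors.get_obs(); print(o['tool_pos'].round(4),o['ee_rot'],o['wrist_force'].round(2),o['width'],o['finger_force'])
s=camera_info("scene"); w=camera_info("wrist")
a=snapshot("scene")[:,:,::-1].copy(); b=snapshot("wrist")[:,:,::-1].copy()
cv2.imwrite("pics/s5.png",a); cv2.imwrite("pics/w5.png",b)
p=proj(s,[.543,-.0154,.1]); print(p); u,v=int(p[0]),int(p[1])
u,v=u-50,v-60
print('crop',u,v)
A=cv2.resize(a[v:v+120,u:u+100],None,fx=4,fy=4,interpolation=cv2.INTER_CUBIC)
B=cv2.resize(b[180:360,270:370],None,fx=4,fy=480/180,interpolation=cv2.INTER_CUBIC)
cv2.imwrite("pics/c5.png",np.hstack([A,B]))
```

```text
[ 0.5416 -0.0151  0.1407] [ 3.14154029e+00 -1.64305714e-03  2.93319481e+00] [-0.34  0.62  0.3 ] 0.01573684614058735 29.99862313270569
(np.float64(306.4125686338936), np.float64(234.21832681908737))
crop 256 174
```

View pics/c5.png

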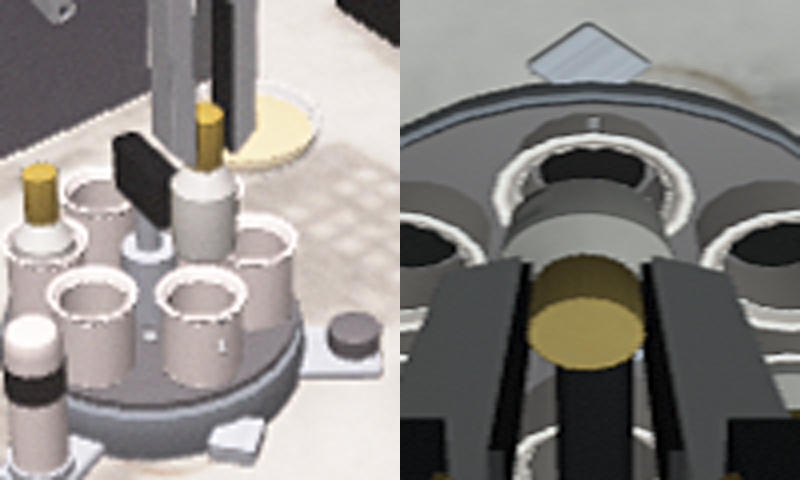

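The left half shows the bottle above the loading pocket in the scene view: cap top at (308,200) and mouth centre at (307,247). The right half is the wrist view: cap top at (316,305) and mouth ring centred near u = 318. I work out the offset.

Run:
```python
from h import *
o=sensors.get_obs();s=camera_info("scene"); w=camera_info("wrist");zt=o['tool_pos'][2]-.0415+.07
S=lambda a,b:(a/4+256,b/4+174); W=lambda a,b:((a-400)/4+270,b*180/480+180)
y=o['ee_rot'][2];tf=lambda d:np.round(1e3*np.array([d@[np.cos(y),np.sin(y)],d@[np.sin(y),-np.cos(y)]]),1)
bs,ps=onz(s,*S(209,107),zt)[:2],onz(s,*S(203,294),.076)[:2]
bw=onz(w,*W(586,333),zt)[:2]
print('scene b,p',bs,ps,'tool d',tf(ps-bs)); print('wrist b',bw)
for n,a,b in [('top',594,132),('left',495,200),('right',693,200)]: print(n,onz(w,*W(a,b),.076)[:2])
# rim top (robot-side) is 20.5mm toward robot from centre
e=onz(w,*W(594,132),.076)[:2]-.0205*np.array([np.cos(y),np.sin(y)]); print('pocket wrist',e,'tool d',tf(e-bw))
```

```text
scene b,p [ 0.53820948 -0.01587736] [ 0.53799085 -0.01151599] tool d [1.1 4.2]
wrist b [ 0.54039358 -0.01477963]
top [ 0.52318568 -0.00944053]
left [ 0.53969298 -0.03316662]
right [0.5478856  0.00568194]
pocket wrist [ 0.54324437 -0.01367123] tool d [-2.6  1.7]
```

>>> arm_command(
  plan=[
    {"slide": [-0.0035,0.0028,0.02],"spin": 0,"grip": 1},
    {"slide": [0,0,0.02],"spin": 0,"grip": 1},
    {"slide": [0,0,0.006],"spin": 0,"grip": 1},
    {"slide": [0,0,0.004],"spin": 0,"grip": 1},
    {"slide": [0,0,0],"spin": 0,"grip": 1},
    {"slide": [0,0,0],"spin": 0,"grip": 1},
  ],
)

```text
time: 10.15
tool_pos: [0.5447, -0.0145, 0.1165]
ee_rot: [-3.142, 0.001, 2.933]
wrist_force: [1.0, -0.5, -0.6]
width: 0.0157
finger_force: 30.0
```

Run:
```python
from h import *
o=sensors.get_obs(); y=o['ee_rot'][2];f=o['wrist_force']
print(o['tool_pos'].round(4),f.round(2),'tool xy force',f[:2]@[np.cos(y),np.sin(y)],f[:2]@[np.sin(y),-np.cos(y)],o['wrist_torque'].round(3))
b=snapshot("wrist")[:,:,::-1].copy(); a=snapshot("scene")[:,:,::-1].copy()
A=cv2.resize(a[174:294,256:356],None,fx=4,fy=4,interpolation=cv2.INTER_CUBIC)
B=cv2.resize(b[180:360,270:370],None,fx=4,fy=480/180,interpolation=cv2.INTER_CUBIC)
cv2.imwrite("pics/c6.png",np.hstack([A,B]))
```

```text
[ 0.5447 -0.0145  0.1165] [ 0.95 -0.54 -0.59] tool xy force -1.046273833422655 -0.3335258579817321 [ 0.042 -0.088  0.011]
```

View pics/c6.png

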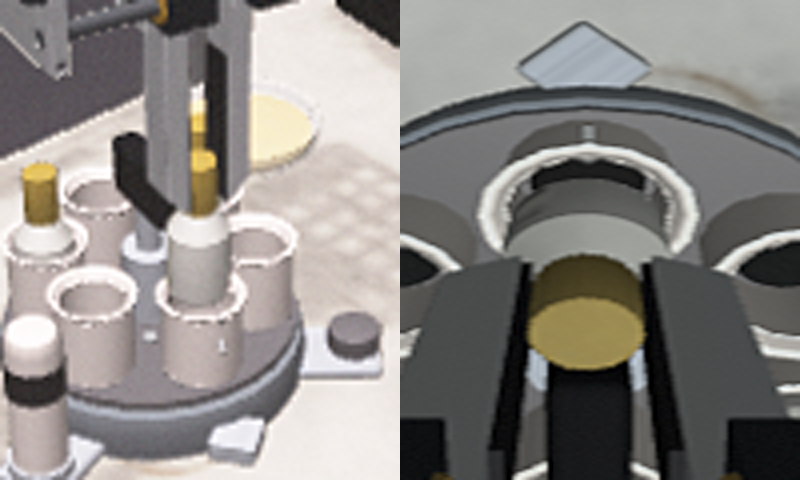

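The bottle is centred over the mouth laterally in both views (wrist: ring 587, cap 586; scene: body 199, mouth 202 in crop pixels). I go down slowly, watching the force.

>>> arm_command(
  plan=[
    {"slide": [0,0,0.003],"spin": 0,"grip": 1},
    {"slide": [0,0,0.003],"spin": 0,"grip": 1},
    {"slide": [0,0,0.002],"spin": 0,"grip": 1},
    {"slide": [0,0,0],"spin": 0,"grip": 1},
    {"slide": [0,0,0],"spin": 0,"grip": 1},
  ],
)

```text
time: 10.88
tool_pos: [0.5445, -0.0145, 0.1122]
ee_rot: [-3.141, 0.0, 2.933]
wrist_force: [0.7, -0.0, -0.6]
width: 0.0159
finger_force: 30.0
```

>>> arm_command(
  plan=[
    {"slide": [0,0,0.003],"spin": 0,"grip": 1},
    {"slide": [0,0,0.003],"spin": 0,"grip": 1},
    {"slide": [0,0,0.002],"spin": 0,"grip": 1},
    {"slide": [0,0,0],"spin": 0,"grip": 1},
    {"slide": [0,0,0],"spin": 0,"grip": 1},
  ],
)

```text
time: 11.5
tool_pos: [0.5442, -0.0144, 0.1078]
ee_rot: [-3.142, -0.001, 2.933]
wrist_force: [-1.7, 0.8, 0.1]
width: 0.0162
finger_force: 30.0
```

>>> arm_command(
  plan=[
    {"slide": [0.001,0,0.002],"spin": 0,"grip": 1},
    {"slide": [0,0,0.002],"spin": 0,"grip": 1},
    {"slide": [0,0,0.002],"spin": 0,"grip": 1},
    {"slide": [0,0,0.002],"spin": 0,"grip": 1},
    {"slide": [0,0,0],"spin": 0,"grip": 1},
    {"slide": [0,0,0],"spin": 0,"grip": 1},
  ],
)

```text
time: 12.25
tool_pos: [0.544, -0.0144, 0.104]
ee_rot: [-3.141, -0.0, 2.933]
wrist_force: [-1.3, -0.3, 0.1]
width: 0.0153
finger_force: 30.0
```

>>> arm_command(
  plan=[
    {"slide": [0,0,0.002],"spin": 0,"grip": 1},
    {"slide": [0,0,0.001],"spin": 0,"grip": 1},
    {"slide": [0,0,0.001],"spin": 0,"grip": 1},
    {"slide": [0,0,0],"spin": 0,"grip": 1},
  ],
)

```text
time: 12.75
tool_pos: [0.544, -0.0144, 0.1024]
ee_rot: [-3.142, 0.0, 2.933]
wrist_force: [-2.4, 0.4, 2.5]
width: 0.0159
finger_force: 30.0
```

>>> arm_command(
  plan=[
    {"slide": [0,0,0.001],"spin": 0,"grip": 1},
    {"slide": [0,0,0.001],"spin": 0,"grip": 1},
    {"slide": [0,0,0],"spin": 0,"grip": 1},
  ],
)

```text
time: 13.12
tool_pos: [0.544, -0.0144, 0.1011]
ee_rot: [-3.142, 0.0, 2.933]
wrist_force: [-1.1, 0.5, 2.3]
width: 0.0158
finger_force: 30.0
```

>>> arm_command(
  plan=[
    {"slide": [0,0,0.001],"spin": 0,"grip": 1},
    {"slide": [0,0,0.001],"spin": 0,"grip": 1},
    {"slide": [0,0,0],"spin": 0,"grip": 1},
  ],
)

```text
time: 13.5
tool_pos: [0.544, -0.0144, 0.1]
ee_rot: [-3.142, -0.0, 2.933]
wrist_force: [-2.1, 0.2, 2.0]
width: 0.0156
finger_force: 30.0
```

>>> arm_command(
  plan=[
    {"slide": [0,0,0.001],"spin": 0,"grip": 1},
    {"slide": [0,0,0.001],"spin": 0,"grip": 1},
    {"slide": [0,0,0],"spin": 0,"grip": 1},
  ],
)

```text
time: 13.88
tool_pos: [0.544, -0.0144, 0.099]
ee_rot: [-3.142, -0.0, 2.933]
wrist_force: [-1.2, 0.3, 2.5]
width: 0.0158
finger_force: 30.0
```

>>> arm_command(
  plan=[
    {"slide": [0,0,0.001],"spin": 0,"grip": 1},
    {"slide": [0,0,0.001],"spin": 0,"grip": 1},
    {"slide": [0,0,0],"spin": 0,"grip": 1},
  ],
)

```text
time: 14.25
tool_pos: [0.544, -0.0144, 0.098]
ee_rot: [-3.141, -0.0, 2.933]
wrist_force: [-2.1, -0.7, 3.7]
width: 0.0154
finger_force: 30.0
```

>>> arm_command(
  plan=[
    {"slide": [0,0,0.001],"spin": 0,"grip": 1},
    {"slide": [0,0,0.001],"spin": 0,"grip": 1},
    {"slide": [0,0,0],"spin": 0,"grip": 1},
  ],
)

```text
time: 14.62
tool_pos: [0.544, -0.0144, 0.097]
ee_rot: [-3.142, -0.0, 2.933]
wrist_force: [-1.7, 0.9, 2.9]
width: 0.0156
finger_force: 30.0
```

>>> arm_command(
  plan=[
    {"slide": [0,0,0.001],"spin": 0,"grip": 1},
    {"slide": [0,0,0.001],"spin": 0,"grip": 1},
    {"slide": [0,0,0],"spin": 0,"grip": 1},
  ],
)

```text
time: 15.0
tool_pos: [0.544, -0.0144, 0.096]
ee_rot: [-3.142, -0.0, 2.933]
wrist_force: [-1.8, 1.0, 3.0]
width: 0.0156
finger_force: 30.0
```

>>> arm_command(
  plan=[
    {"slide": [0,0,0.001],"spin": 0,"grip": 1},
    {"slide": [0,0,0.0005],"spin": 0,"grip": 1},
    {"slide": [0,0,0],"spin": 0,"grip": 1},
  ],
)

```text
time: 15.38
tool_pos: [0.544, -0.0144, 0.0954]
ee_rot: [-3.142, 0.0, 2.933]
wrist_force: [-2.4, 1.1, 3.3]
width: 0.0159
finger_force: 30.0
```

>>> arm_command(
  plan=[
    {"slide": [0,0,0.001],"spin": 0,"grip": 1},
    {"slide": [0,0,0.001],"spin": 0,"grip": 1},
    {"slide": [0,0,0],"spin": 0,"grip": 1},
  ],
)

```text
time: 15.75
tool_pos: [0.544, -0.0143, 0.0943]
ee_rot: [-3.142, -0.0, 2.933]
wrist_force: [-1.4, 0.3, 2.3]
width: 0.0155
finger_force: 30.0
```

>>> arm_command(
  plan=[
    {"slide": [0,0,0.001],"spin": 0,"grip": 1},
    {"slide": [0,0,0.0005],"spin": 0,"grip": 1},
    {"slide": [0,0,0],"spin": 0,"grip": 1},
  ],
)

```text
time: 16.12
tool_pos: [0.544, -0.0144, 0.0936]
ee_rot: [-3.141, -0.0, 2.933]
wrist_force: [-1.3, -0.1, 2.6]
width: 0.0158
finger_force: 30.0
```

>>> arm_command(
  plan=[
    {"slide": [0,0,0.001],"spin": 0,"grip": 1},
    {"slide": [0,0,0.001],"spin": 0,"grip": 1},
    {"slide": [0,0,0],"spin": 0,"grip": 1},
  ],
)

```text
time: 16.5
tool_pos: [0.5439, -0.0144, 0.0925]
ee_rot: [-3.142, -0.0, 2.933]
wrist_force: [-2.0, 1.3, 3.5]
width: 0.0155
finger_force: 30.0
```

>>> arm_command(
  plan=[
    {"slide": [0,0,0.001],"spin": 0,"grip": 1},
    {"slide": [0,0,0.0005],"spin": 0,"grip": 1},
    {"slide": [0,0,0],"spin": 0,"grip": 1},
  ],
)

```text
time: 16.88
tool_pos: [0.544, -0.0144, 0.0919]
ee_rot: [-3.142, 0.0, 2.933]
wrist_force: [-2.3, -0.1, 3.2]
width: 0.016
finger_force: 30.0
```

>>> arm_command(
  plan=[
    {"slide": [0,0,0.001],"spin": 0,"grip": 1},
    {"slide": [0,0,0.001],"spin": 0,"grip": 1},
    {"slide": [0,0,0],"spin": 0,"grip": 1},
  ],
)

```text
time: 17.25
tool_pos: [0.544, -0.0143, 0.0907]
ee_rot: [-3.142, -0.0, 2.933]
wrist_force: [-0.6, 0.9, 3.0]
width: 0.0157
finger_force: 30.0
```

>>> arm_command(
  plan=[
    {"slide": [0,0,0.001],"spin": 0,"grip": 1},
    {"slide": [0,0,0.0005],"spin": 0,"grip": 1},
    {"slide": [0,0,0],"spin": 0,"grip": 1},
  ],
)

```text
time: 17.62
tool_pos: [0.544, -0.0144, 0.0902]
ee_rot: [-3.141, 0.0, 2.933]
wrist_force: [-2.4, -0.0, 3.5]
width: 0.0159
finger_force: 30.0
```

>>> arm_command(
  plan=[
    {"slide": [0,0,0.001],"spin": 0,"grip": 1},
    {"slide": [0,0,0.001],"spin": 0,"grip": 1},
    {"slide": [0,0,0],"spin": 0,"grip": 1},
  ],
)

```text
time: 18.0
tool_pos: [0.5439, -0.0144, 0.089]
ee_rot: [-3.141, -0.0, 2.933]
wrist_force: [-1.4, 0.6, 2.4]
width: 0.0156
finger_force: 30.0
```

>>> arm_command(
  plan=[
    {"slide": [0,0,0.001],"spin": 0,"grip": 1},
    {"slide": [0,0,0.0005],"spin": 0,"grip": 1},
    {"slide": [0,0,0],"spin": 0,"grip": 1},
  ],
)

```text
time: 18.38
tool_pos: [0.544, -0.0144, 0.0884]
ee_rot: [-3.141, 0.0, 2.933]
wrist_force: [-1.7, 0.4, 2.4]
width: 0.0159
finger_force: 30.0
```

>>> arm_command(
  plan=[
    {"slide": [0,0,0.001],"spin": 0,"grip": 1},
    {"slide": [0,0,0.0005],"spin": 0,"grip": 1},
    {"slide": [0,0,0],"spin": 0,"grip": 1},
  ],
)

```text
time: 18.75
tool_pos: [0.544, -0.0144, 0.0876]
ee_rot: [-3.142, 0.0, 2.933]
wrist_force: [-1.6, -0.7, 2.6]
width: 0.0156
finger_force: 30.0
```

>>> arm_command(
  plan=[
    {"slide": [0,0,0.001],"spin": 0,"grip": 1},
    {"slide": [0,0,0.0005],"spin": 0,"grip": 1},
    {"slide": [0,0,0],"spin": 0,"grip": 1},
  ],
)

```text
time: 19.12
tool_pos: [0.544, -0.0144, 0.0869]
ee_rot: [-3.141, -0.0, 2.933]
wrist_force: [-0.8, -0.7, 2.7]
width: 0.0156
finger_force: 30.0
```

>>> arm_command(
  plan=[
    {"slide": [0,0,0.001],"spin": 0,"grip": 1},
    {"slide": [0,0,0.0005],"spin": 0,"grip": 1},
    {"slide": [0,0,0],"spin": 0,"grip": 1},
  ],
)

```text
time: 19.5
tool_pos: [0.544, -0.0144, 0.0861]
ee_rot: [-3.141, 0.0, 2.933]
wrist_force: [-1.2, -0.1, 3.5]
width: 0.0156
finger_force: 30.0
```

>>> arm_command(
  plan=[
    {"slide": [0,0,0.001],"spin": 0,"grip": 1},
    {"slide": [0,0,0.0003],"spin": 0,"grip": 1},
    {"slide": [0,0,0],"spin": 0,"grip": 1},
  ],
)

```text
time: 19.88
tool_pos: [0.5441, -0.0144, 0.0859]
ee_rot: [-3.141, 0.0, 2.933]
wrist_force: [-2.0, -0.1, 4.7]
width: 0.0157
finger_force: 30.0
```

The force is rising, so this is probably the pad. I use finer steps from here.

>>> arm_command(
  plan=[
    {"slide": [0,0,0.0006],"spin": 0,"grip": 1},
    {"slide": [0,0,0],"spin": 0,"grip": 1},
    {"slide": [0,0,0],"spin": 0,"grip": 1},
  ],
)

```text
time: 20.25
tool_pos: [0.5441, -0.0144, 0.0858]
ee_rot: [-3.142, 0.001, 2.933]
wrist_force: [-1.3, 0.1, 5.3]
width: 0.0158
finger_force: 30.0
```

>>> arm_command(
  plan=[
    {"slide": [0,0,0.0006],"spin": 0,"grip": 1},
    {"slide": [0,0,0],"spin": 0,"grip": 1},
    {"slide": [0,0,0],"spin": 0,"grip": 1},
  ],
)

```text
time: 20.62
tool_pos: [0.5442, -0.0144, 0.0857]
ee_rot: [-3.142, 0.001, 2.933]
wrist_force: [-2.9, 0.0, 5.3]
width: 0.0158
finger_force: 30.0
```

>>> arm_command(
  plan=[
    {"slide": [0,0,0.001],"spin": 0,"grip": 1},
    {"slide": [0,0,0],"spin": 0,"grip": 1},
    {"slide": [0,0,0],"spin": 0,"grip": 1},
  ],
)

```text
time: 21.0
tool_pos: [0.5442, -0.0144, 0.0856]
ee_rot: [-3.142, 0.001, 2.933]
wrist_force: [-2.7, 1.2, 7.6]
width: 0.016
finger_force: 30.0
```

>>> arm_command(
  plan=[
    {"slide": [0,0,0.001],"spin": 0,"grip": 1},
    {"slide": [0,0,0],"spin": 0,"grip": 1},
    {"slide": [0,0,0],"spin": 0,"grip": 1},
  ],
)

```text
time: 21.38
tool_pos: [0.5443, -0.0144, 0.0855]
ee_rot: [-3.142, 0.001, 2.933]
wrist_force: [-3.9, -0.3, 8.8]
width: 0.0157
finger_force: 30.0
```

>>> arm_command(
  plan=[
    {"slide": [0,0,0.001],"spin": 0,"grip": 1},
    {"slide": [0,0,0],"spin": 0,"grip": 1},
    {"slide": [0,0,0],"spin": 0,"grip": 1},
  ],
)

```text
time: 21.75
tool_pos: [0.5444, -0.0144, 0.0853]
ee_rot: [-3.142, 0.002, 2.933]
wrist_force: [-2.7, 0.5, 11.3]
width: 0.0154
finger_force: 30.0
```

>>> arm_command(
  plan=[
    {"slide": [0,0,0.0007],"spin": 0,"grip": 1},
    {"slide": [0,0,0],"spin": 0,"grip": 1},
    {"slide": [0,0,0],"spin": 0,"grip": 1},
  ],
)

```text
time: 22.12
tool_pos: [0.5444, -0.0144, 0.0853]
ee_rot: [-3.142, 0.002, 2.933]
wrist_force: [-3.4, 0.4, 11.1]
width: 0.0156
finger_force: 30.0
```

The push is 11.2 N in all, so the pad bears about 8 N. I add a small margin, hold, let go and rise.

>>> arm_command(
  plan=[
    {"slide": [0,0,0.0005],"spin": 0,"grip": 1},
    {"slide": [0,0,0],"spin": 0,"grip": 1},
    {"slide": [0,0,0],"spin": 0,"grip": 1},
  ],
)

```text
time: 22.5
tool_pos: [0.5444, -0.0144, 0.0852]
ee_rot: [3.142, 0.002, 2.933]
wrist_force: [-4.3, 0.6, 11.9]
width: 0.0156
finger_force: 30.0
```

>>> arm_command(
  plan=[
    {"slide": [0,0,0],"spin": 0,"grip": 0.2},
    {"slide": [0,0,0],"spin": 0,"grip": 0.2},
    {"slide": [0,0,0],"spin": 0,"grip": 0.2},
    {"slide": [0,0,0],"spin": 0,"grip": 0.2},
    {"slide": [0,0,-0.03],"spin": 0,"grip": 0.2},
    {"slide": [0,0,-0.04],"spin": 0,"grip": 0.2},
    {"slide": [0,0,-0.04],"spin": 0,"grip": 0.2},
    {"slide": [0,0,0],"spin": 0,"grip": 0.2},
  ],
)

```text
time: 23.5
tool_pos: [0.5457, -0.0146, 0.1409]
ee_rot: [3.141, 0.006, 2.933]
wrist_force: [-0.1, 0.3, 0.1]
width: 0.0376
finger_force: 0.0
```

Run:
```python
from h import *
o=sensors.get_obs(); y=o['ee_rot'][2]; d=np.array([.5902,-.0248])-o['tool_pos'][:2]
print(o['tool_pos'].round(4),y,o['width'],'slide',d@[np.cos(y),np.sin(y)]/.5,d@[np.sin(y),-np.cos(y)]/.5)
s=camera_info("scene"); a=snapshot("scene")[:,:,::-1].copy(); cv2.imwrite("pics/s7.png",a)
print('cap top expected',proj(s,[.543,-.015,.114]), proj(s,[.543,-.015,.122]))
hsv=cv2.cvtColor(a,cv2.COLOR_BGR2HSV)
for q,c in blobs(cv2.inRange(hsv,(18,90,60),(32,255,255)),10):
  if 250<c[0]<340 and 170<c[1]<300: print(q,c)
```

```text
[ 0.5457 -0.0146  0.1409] 2.933260080910062 0.03760919363576548 slide -0.09123743607499388 -0.0016025449606884043
cap top expected (np.float64(306.17916789748), np.float64(227.63655659793514)) (np.float64(306.14386679879385), np.float64(223.76750720511544))
[302 202   9  15 123] [305.82113821 209.1300813 ]
[261 215   9  15 116] [265.49137931 221.9137931 ]
[301 226   9  16 133] [305.14285714 233.40601504]
```

The bottle stays seated, with its cap top at row 227 as expected. Now I go over the knob.

>>> arm_command(
  plan=[
    {"slide": [-0.04,-0.001,0],"spin": 0,"grip": 0.2},
    {"slide": [-0.054,-0.001,0],"spin": 0,"grip": 0.2},
    {"slide": [0,0,0],"spin": 0,"grip": 0.2},
    {"slide": [0,0,0],"spin": 0,"grip": 0.2},
    {"slide": [0,0,0],"spin": 0,"grip": 0.2},
  ],
)

```text
time: 24.18
tool_pos: [0.5889, -0.0248, 0.1377]
ee_rot: [-3.141, -0.001, 2.933]
wrist_force: [-0.3, -0.4, -0.6]
width: 0.038
finger_force: 0.0
```

Run:
```python
from h import *
o=sensors.get_obs(); y=o['ee_rot'][2]; d=np.array([.5902,-.0248])-o['tool_pos'][:2]
print(o['tool_pos'].round(4),y,o['width'],'slide',d@[np.cos(y),np.sin(y)]/.5,d@[np.sin(y),-np.cos(y)]/.5)
w=camera_info("wrist"); b=snapshot("wrist")[:,:,::-1].copy()
for P in ([.5898,-.0254,.122],[.543,-.0154,.114]): print(proj(w,P))
cv2.imwrite("pics/w8.png",cv2.resize(b[180:380,200:440],None,fx=3,fy=3))
```

```text
[ 0.5889 -0.0248  0.1377] 2.9334413661150243 0.03803577703019423 slide -0.002453455047129086 0.0005160305194475693
(np.float64(315.9250136754988), np.float64(277.24709449135975))
(np.float64(316.101255628384), np.float64(203.0123619915566))
```

View pics/w8.png

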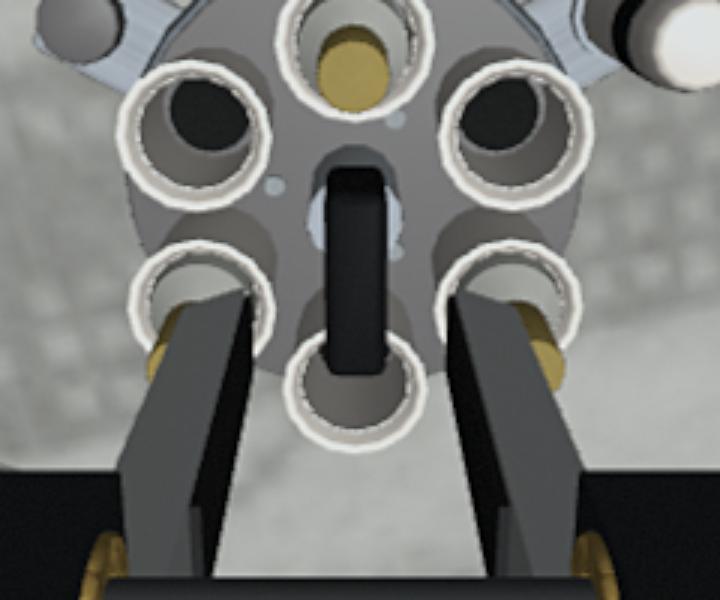

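The knob bar runs straight between the fingers (crop column 356, fingers 250–450), clear of the fixed bottles, and the loaded bottle sits at (352,70). I descend and grip the knob.

>>> arm_command(
  plan=[
    {"slide": [-0.002,0,0.02],"spin": 0,"grip": 0.2},
    {"slide": [0,0,0.03],"spin": 0,"grip": 0.2},
    {"slide": [0,0,0.03],"spin": 0,"grip": 0.2},
    {"slide": [0,0,0.019],"spin": 0,"grip": 0.2},
    {"slide": [0,0,0],"spin": 0,"grip": 0.2},
    {"slide": [0,0,0],"spin": 0,"grip": 1},
    {"slide": [0,0,0],"spin": 0,"grip": 1},
    {"slide": [0,0,0],"spin": 0,"grip": 1},
    {"slide": [0,0,0],"spin": 0,"grip": 1},
  ],
)

```text
time: 25.35
tool_pos: [0.5916, -0.0239, 0.0891]
ee_rot: [3.139, 0.002, 2.934]
wrist_force: [1.7, 4.8, 1.2]
width: 0.0139
finger_force: 30.0
```

The knob is held at 13.9 mm. I ease the side load a little and turn +60° about the tool's z.

>>> arm_command(
  plan=[
    {"slide": [0,0.002,0],"spin": 0.4,"grip": 1},
    {"slide": [0,0,0],"spin": 0.6,"grip": 1},
    {"slide": [0,0,0],"spin": 0.8,"grip": 1},
    {"slide": [0,0,0],"spin": 0.8,"grip": 1},
    {"slide": [0,0,0],"spin": 0.8,"grip": 1},
    {"slide": [0,0,0],"spin": 0.8,"grip": 1},
  ],
)

```text
time: 26.1
tool_pos: [0.5914, -0.0244, 0.0891]
ee_rot: [3.141, 0.001, 2.564]
wrist_force: [1.0, 2.2, 2.9]
width: 0.0134
finger_force: 30.0
```

>>> arm_command(
  plan=[
    {"slide": [0,0,0],"spin": 0.8,"grip": 1},
    {"slide": [0,0,0],"spin": 0.8,"grip": 1},
    {"slide": [0,0,0],"spin": 0.8,"grip": 1},
    {"slide": [0,0,0],"spin": 0.8,"grip": 1},
    {"slide": [0,0,0],"spin": 0.8,"grip": 1},
    {"slide": [0,0,0],"spin": 0.8,"grip": 1},
    {"slide": [0,0,0],"spin": 0.8,"grip": 1},
    {"slide": [0,0,0],"spin": 0.8,"grip": 1},
    {"slide": [0,0,0],"spin": 0.8,"grip": 1},
    {"slide": [0,0,0],"spin": 0.6,"grip": 1},
  ],
)

```text
time: 27.35
tool_pos: [0.5907, -0.0249, 0.0891]
ee_rot: [-3.141, 0.001, 1.883]
wrist_force: [-1.8, 1.4, 3.6]
width: 0.0135
finger_force: 30.0
```

>>> arm_command(
  plan=[
    {"slide": [0,0,0],"spin": 0,"grip": 1},
    {"slide": [0,0,0],"spin": 0,"grip": 1},
    {"slide": [0,0,0],"spin": 0,"grip": 1},
  ],
)

```text
time: 27.72
tool_pos: [0.5908, -0.0249, 0.0891]
ee_rot: [-3.141, 0.001, 1.886]
wrist_force: [-2.6, 0.7, 4.8]
width: 0.0138
finger_force: 30.0
```

Turned 1.047 rad. I let go and rise.

>>> arm_command(
  plan=[
    {"slide": [0,0,0],"spin": 0,"grip": 0.2},
    {"slide": [0,0,0],"spin": 0,"grip": 0.2},
    {"slide": [0,0,0],"spin": 0,"grip": 0.2},
    {"slide": [0,0,-0.03],"spin": 0,"grip": 0.2},
    {"slide": [0,0,-0.04],"spin": 0,"grip": 0.2},
    {"slide": [0,0,-0.05],"spin": 0,"grip": 0.2},
    {"slide": [0,0,-0.05],"spin": 0,"grip": 0.2},
    {"slide": [0,0,0],"spin": 0,"grip": 0.2},
    {"slide": [0,0,0],"spin": 0,"grip": 0.2},
  ],
)

```text
time: 28.85
tool_pos: [0.5907, -0.0243, 0.1729]
ee_rot: [-3.141, -0.0, 1.886]
wrist_force: [0.3, 0.1, -0.8]
width: 0.0376
finger_force: 0.0
```

Run:
```python
from h import *
o=sensors.get_obs(); print(o['time'],o['tool_pos'].round(4),o['ee_rot'][2],o['wrist_force'].round(1),o['finger_force'])
A=.5905-.025j; k=np.exp(-.2091j-1.0472j); p=A-.048*k; print('expect',p)
for n in('wrist','scene'):
  w=camera_info(n); b=snapshot(n)[:,:,::-1].copy(); print(n,'expect px',proj(w,[p.real,p.imag,.114]))
  for q,c in blobs(cv2.inRange(cv2.cvtColor(b,cv2.COLOR_BGR2HSV),(18,90,60),(32,255,255)),25):
    if 240<c[0]<400 and 150<c[1]<330: print(q,c,onz(w,*c,.11)[:2])
```

```text
28.85 [ 0.5907 -0.0243  0.1729] 1.8860496115147893 [ 0.3  0.1 -0.8] 0.0
expect (0.5756517980180741+0.02064571061889528j)
wrist expect px (np.float64(316.31919574481924), np.float64(193.97902641648204))
[305 181  21  24 394] [315.12944162 193.06091371] [0.57475544 0.02050378]
[255 263  22  25 294] [265.50340136 273.2755102 ] [ 0.55664578 -0.05341962]
[355 263  22  24 291] [365.84879725 272.90721649] [ 0.63358718 -0.02796871]
scene expect px (np.float64(278.0693989513928), np.float64(227.54439061543235))
[277 203   8  15 107] [280.28971963 209.6728972 ] [ 0.62275835 -0.02242237]
[315 214   9  16 127] [319.07874016 221.56692913] [ 0.54635962 -0.04831701]
[275 226   9  16 126] [278.70634921 233.92063492] [0.56459476 0.0283952 ]
```

The cap is within 1 mm of its expected place beside the reader, and nothing is touched. I hand the job in.

```bash
python3 -c "
from bench import ticket
print(ticket.close_job())"
```

```text
the job is handed in; nothing more can be done
None
```

The dropper bottle is in the loading pocket, pressed home with about 12 N in all, and the carousel is turned one click (1.047 rad) so the bottle stands beside the reader. The gripper is clear of everything and the job is handed in, but no verdict came back, and I viewed 11 pictures, one over the limit of 10.

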